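# Seat the job label holder behind the shelf lip and hold it home

## Robot

A 7-joint arm with a two-finger parallel gripper is mounted at the origin on the work surface. World frame = base frame: x ahead of the robot, y to its left, z up, the work surface at z = 0. Lengths are in m, angles in rad, forces in N, time in s.
With the tool pointing down it reaches from about 0.425 to 0.925 m from the base axis. Payload 6.8 kg.
Tool frame: the origin (TCP) lies on the centre line of the jaws, within the pads' length; the fingertips stand 19 mm ahead of it and the grasp point (between the pads) is the TCP; z points along the fingers, y is the line along which they close (so a half turn about z gives the same grasp; the last joint's range is limited). The gripper opens to 85 mm and grips with 20 to 120 N. Pads are 22 mm wide; open, the fingers measure 114 mm over their backs; the gripper's body (76 mm by 85 mm) begins 54 mm behind the grasp point. The pads swing forward as they close: fully open they stand 13 mm farther back than shut.
Start: joints at [1.06, 0.477, 0.022, 1.555, -0.011, 1.109, -0.083], TCP at [0.265, -0.621, 0.25] pointing down, gripper open.
Joint ranges: [-2.96, 2.96], [-0.34, 2.1], [-1.41, 1.46], [0.24, 2.44], [-1.37, 4.51], [0.17, 1.92], [-2.96, 2.96]. Speed limits (rad/s): [2.39, 2.39, 3.14, 3.14, 3.14, 3.14, 3.14].

## Interface

Orientations are given as a rotation vector (axis times angle).
In Python, from bench import r gives the robot as it stands. The module is installed in compiled form; this text tells all that it offers.
- The arm moves only by the tool arm_command, never from a script. Its argument "rows" is a list of rows, each an object of numbers: "fingers": the opening, from -1 (shut) to 1 (fully open); "x", "y", "z": the shift along the tool's x, y, z in m; "ax", "ay", "az": the turn, a rotation vector about the tool's x, y, z in degrees. In form: [{"fingers": .., "x": .., "y": .., "z": .., "ax": .., "ay": .., "az": ..}, ...]. A call has 1 to 10 rows; each row shifts and turns the commanded pose from where the row before left it, along the tool's axes as they then stand; what a row does not reach is not made up. A row lasts 1/12 s, in which the tool goes at most 41.7 mm and 7.16 degrees, less where a joint would pass 70% of its speed; a pose out of reach is approached as far as the arm can. A call is refused whole if a number of a shift passes 0.0417 or a number of a turn 7.16, either way. A call with a gripper value outside its range is refused whole. The fingers move at their own pace and stop on an object; "grip_force" is the grip in N (left out, the last holds). Time passes only in rows, so rows that do not move let the fingers close. It gives the time, the measured TCP pose, the force, the opening and the grip force at its end, in the units of the state.
- r.get_obs(): the state, without advancing time (a new reading comes with each control period).
- r.grab_frame(name): name is "side" or "top"; returns a dict with "frame" (420x560x3 uint8, red, green, blue), "depth" (420x560 float32, m along the optical axis (not along the pixel's ray), 0 where there is no reading), "K" (3x3 intrinsics, pixels), "world_from_camera" (4x4, takes a point from camera to world coordinates). Camera axes: x right, y down, z forward; pixel columns grow to the right and rows downward; lengths in m; the calibration is good to about 2 mm. A picture is of the moment at which its call begins.
- r.hand_in(): hands the job in; it is judged then, once.
The state is a dict: "clock": time; "joints": joint angles; "qvel": joint speeds; "tau": joint torques, N m; "tcp_pos": TCP position; "orientation": TCP orientation; "contact_force": force on the tool from outside, world axes, zero at the start; "moment": the same for the moment, N m; "grip_width": finger opening in m; "gripper_force": force on a finger pad.
Only numpy, scipy, OpenCV 4.12 (cv2) and the standard library are available. Lean on these libraries where they do the work, as an engineer would, in place of code of your own. Each camera call takes 0.05 s, during which the arm holds its last target. There are 200 camera calls.

## Task

Lift the white job label holder up off the bar of the hanging rack, and push it foot first down behind the lip along the front edge of the small job shelf, feeling for the sprung strip at the bottom, until the strip is pressed fully home. Finish while still holding the holder upright and pressed home, so that its adhesive pad can take: do not let go, for the strip would push it back up. Leave the other things on the bench, the rack and the shelf where they are.

Things in the scene. Friction and masses are not known exactly. Their poses are not given: they have to be found in the camera images.
- rack_bar (a point): Middle of the rack's round steel bar: 8 mm thick, 200 mm long along y, 107 mm above the bench, between end posts 116 mm high. z up, -x is the rack's front. Holder and gauge hang on it upright, parallel to it, plate middles 9 mm in front of it (x = -9 mm) and 37 to 53 mm either side of this point, either way round. The rack is fixed, its place and yaw vary; rack and shelf may swap sides.
- rack: The grey hanging rack itself, base plate 110 x 220 x 10 mm; origin on the bench in the plane of the hung plates, axes as rack_bar. A lower bar 57 mm above the bench steadies the hung things.
- holder_center (a point): Centre of the white plastic label holder (125 mm high, 70 g), half-way up. x through its thickness (+x its back), y along its width, z up. Plate 60 wide (y), 6 thick, 84 high, blank paper card in front (-x); grip tab above it. Hook 20 mm wide on the back, open downward, over the bar: top 7.5 mm above this point, lip reaching 17 mm back and down to 10.5 mm below it.
- holder_tab (a point): Middle of the holder's grip tab, which is 40 mm wide (y), 10 mm thick (x), 41 mm high; 105 mm above the foot, 20 mm below the holder's top; axes as holder_center. A place to pinch it across its thickness. Hung, this point is 150 mm above the bench. Lifted straight up 25 mm, the holder is off the bar.
- holder_foot (a point): Middle of the holder's lower edge (60 x 6 mm), 62.5 mm below its centre, 45 mm above the bench when hung; axes as holder_center.
- holder: The label holder as a whole; origin and axes as holder_foot. Its hook may face either way in the slot; hook and tab stay above the shelf when home.
- slot (a point): Middle of the slot behind the job shelf's front lip, at its throat, 72 mm above the bench. x across the slot (-x front, lip side), y along it, z up. Open at the top, 10 mm wide (x), 90 mm long (y). Above the throat the lip flares out to a rim 12 mm up, 17 mm in front; the shelf side slopes back to the shelf's top, 8 mm up. The strip's top is 22 mm below this point when free, 32 mm when home.
- shelf: The job shelf: fixed white painted steel, 200 mm wide (y), 80 mm high, origin on the bench 55 mm behind the slot, top reaching 56 mm behind the origin; axes as slot. Its place and yaw vary.
- strip (a joint): How far the black sprung strip at the bottom of the slot is pressed down, m: 0 free, 0.010 fully home against its stop. It starts to move at about 3 N and needs about 7.5 N when home; let go, it springs back.
- gauge_center (a point): Middle of the steel gauge that hangs on the same bar: a narrow blade 18 mm wide with a round 32 mm foot, 78 mm high, no tab. Leave it hanging.
- fork_center (a point): Middle of the detached caster fork (136 mm high, two legs 54 mm over all, stem up) standing on the low round turntable (190 mm across, 40 mm high). Leave alone.
- tire_lever_center (a point): Middle of the flat blue plastic tire lever (190 x 18 mm, 8 mm thick) on the bench. Leave alone.
- bushing_center (a point): Centre of the brass bushing (28 mm across, 25 mm high) standing on the bench between rack and shelf. Leave alone.
- brake_toggle_center (a point): Near the middle of the black brake toggle (50 x 24 mm, 48 mm high) on the bench. Leave alone.
- lock_knob_center (a point): Middle of the chrome wheel lock knob (32 mm across, 30 mm high) standing on top of the job shelf, towards its back. Leave alone.
There are look-alikes about, which are no part of the job. There is more than one size of the holder; the job needs the middle-sized.

How it is judged:
On the way, in this order (a step that is already met when the one before it is completed fails the run):
1. the holder is lifted up off the bar, its foot more than 75 mm above the bench and touching nothing of the rack (height (world z) of holder_foot above 0.075 m and contact force between holder and rack below 0.05 N), for 0.2 s.
2. the holder's foot is behind the lip, more than 10 mm below the slot's throat (x of holder_foot in the frame of slot between -0.006 and 0.006 m and y of holder_foot in the frame of slot between -0.02 and 0.02 m and z of holder_foot in the frame of slot below -0.01 m), for 0.1 s.
At the end, for the whole second after the job is handed in: Foot behind the lip within 6 mm across and 20 mm along the slot, at least 29 mm below the throat; upright and square within 0.15 rad; strip pressed at least 8 of 10 mm with over 3 N; holder still; fingers still on it with over 2 N (x of holder_foot in the frame of slot between -0.006 and 0.006 m and y of holder_foot in the frame of slot between -0.02 and 0.02 m and z of holder_foot in the frame of slot below -0.029 m and value of joint strip above 0.008 m and angle between holder_foot's own z axis and vertical below 0.15 rad and angle between the x axis of holder_foot and the x axis of slot, either way round below 0.15 rad and contact force between holder and shelf above 3 N and contact force between the fingers and holder above 2 N and linear speed of holder below 0.02 m/s); the arm keeps its last pose, push and grip.
It fails at once if the steel gauge, caster fork, tire lever, bushing, brake toggle or lock knob is moved more than 25 mm (distance of any of fork_center, tire_lever_center, bushing_center, brake_toggle_center, lock_knob_center, gauge_center from where it was at the start of the episode above 0.025 m).
It also fails if it takes over 48 s, if anything falls off the work surface, if the arm or the gripper's body presses on something with over 40 N, if the wrist force passes 120 N, or if a joint passes its speed limit or range.

## Working session

There is one attempt and no reset: what is moved stays moved. The work goes in short steps, Python scripts to look and compute and a tool call to move; the robot and the scene stay as the last step left them, time stands still between calls to the robot, and variables do not carry over. Pictures are saved under pics/ and viewed, at most 10 in all, crops included, and the job is handed in when it is done.

Besides the shell and the picture viewer there is one more tool, called after "Request:" as a command line: name --argument value ..., lists and objects as JSON in quotes. arm_command: Moves the arm, as the interface text tells. Its arguments: {"type":"object","properties":{"rows":{"type":"array"},"grip_force":{"type":"number"}},"required":["rows"]}

```bash
mkdir -p pics; cat > h.py <<'E'
import numpy as np, cv2
from bench import r
from scipy.spatial.transform import Rotation as R
def grab(n):
    f=r.grab_frame(n); d=f["depth"]; K=f["K"]; T=f["world_from_camera"]
    v,u=np.mgrid[:d.shape[0],:d.shape[1]]
    P=np.stack([(u-K[0,2])/K[0,0]*d,(v-K[1,2])/K[1,1]*d,d],-1)
    W=P@T[:3,:3].T+T[:3,3]; W[d==0]=np.nan
    return f,W
E
python3 - <<'E'
from h import *
for n in("side","top"):
    f,W=grab(n); cv2.imwrite(f"pics/{n}0.png",f["frame"][...,::-1]); np.savez(f"{n}0.npz",f=f["frame"],W=W)
    print(n,f["world_from_camera"].round(3),f["K"][0,0])
print(r.get_obs())
E
```

```text
side [[-0.819 -0.269  0.506  0.082]
 [-0.573  0.402 -0.714  0.73 ]
 [-0.011 -0.875 -0.484  0.62 ]
 [ 0.     0.     0.     1.   ]] 476.210535894448
top [[-0.009 -0.995  0.1    0.515]
 [-1.     0.009 -0.006  0.024]
 [ 0.005 -0.1   -0.995  0.907]
 [ 0.     0.     0.     1.   ]] 384.71995961061356
{'clock': 0.1, 'joints': array([ 1.05989748,  0.47770485,  0.0223346 ,  1.55633184, -0.011505  ,
        1.1092985 , -0.08305337]), 'qvel': array([-0.00032386, -0.00211029,  0.00029021, -0.00312438,  0.0007481 ,
        0.00246234, -0.00215713]), 'tau': array([ 5.15262174e-03, -5.97756529e+01,  1.61443133e+00, -2.81953561e+01,
        1.29472141e-02,  4.99814720e-03,  4.54316009e-06]), 'tcp_pos': array([ 0.26440194, -0.62052537,  0.24943995]), 'orientation': array([-3.07654567e+00, -6.28245305e-01,  6.72791453e-04]), 'contact_force': array([-0.55890424, -0.07542117, -0.19215375]), 'moment': array([-0.03090473, -0.00201543, -0.05527709]), 'gripper_force': 0.0, 'grip_width': 0.08547268128668581}
```

View pics/side0.png

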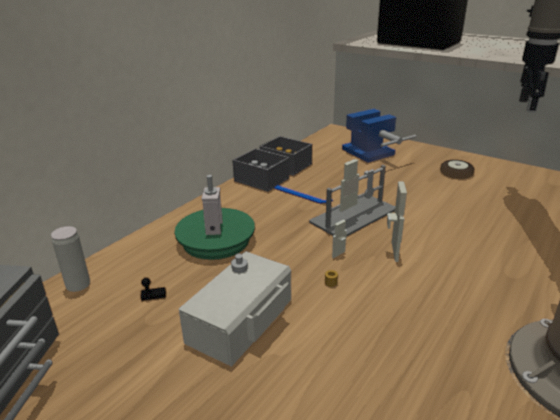

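View pics/top0.png

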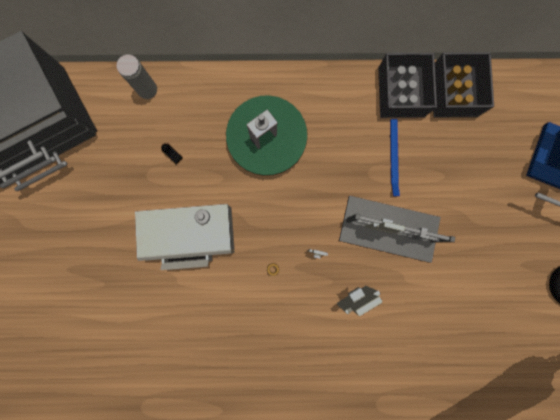

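The side view shows the rack at (355,205), the shelf at (240,305), and loose look-alike holders on the bench at (338,240) and (400,220). The top view shows the rack at (390,228) and the shelf at (183,235), with its lip/slot at (186,262). I'll zoom in and measure next.

```bash
python3 - <<'E'
from h import *
s=np.load("side0.npz");t=np.load("top0.npz")
a=cv2.resize(s["f"][140:250,290:430],None,fx=5,fy=5,interpolation=3)[:300*2,:]
b=cv2.resize(t["f"][190:320,330:460],None,fx=3,fy=3,interpolation=3)
c=cv2.resize(t["f"][195:280,125:240],None,fx=3,fy=3,interpolation=3)
cv2.imwrite("pics/a.png",a[...,::-1])
im=np.zeros((390,740,3),np.uint8); im[:,:390]=b; im[:255,392:392+345]=c; cv2.imwrite("pics/b.png",im[...,::-1])
W=t["W"]
def st(m,n):
    p=W[m];p=p[~np.isnan(p).any(1)]
    if len(p)<3: return
    c,sz,an=cv2.minAreaRect(p[:,:2].astype(np.float32)); print(n,len(p),np.round(c,4),np.round(sz,4),round(an,2),"z",p[:,2].min().round(4),np.median(p[:,2]).round(4),p[:,2].max().round(4))
z=W[...,2]
reg=np.zeros(z.shape,bool);reg[190:270,335:460]=1
for lo,hi in((.005,.014),(.1,.113),(.1135,.12),(.12,.16),(.16,.2)):
    m=(reg&(z>lo)&(z<hi)).astype(np.uint8)
    n,l=cv2.connectedComponents(m)
    for i in range(1,n): st(l==i,f"rack {lo}")
reg[:]=0;reg[195:285,120:245]=1
for lo,hi in((.005,.07),(.074,.0795),(.0775,.086),(.09,.13)):
    m=(reg&(z>lo)&(z<hi)).astype(np.uint8)
    n,l=cv2.connectedComponents(m)
    for i in range(1,n): st(l==i,f"shelf {lo}")
for u in(165,185,205): print(u,[(v,z[v,u].round(3)) for v in range(248,275)])
E
```

```text
rack 0.005 4 [ 0.6442 -0.2635] [0.0046 0.0024] 88.66 z 0.0132 0.0133 0.0137
rack 0.005 3493 [ 0.5548 -0.2468] [0.2207 0.1105] 76.23 z 0.0053 0.0103 0.014
rack 0.1 7 [ 0.5764 -0.1441] [0.0014 0.0108] 83.41 z 0.1024 0.1077 0.1122
rack 0.1 84 [ 0.5696 -0.1779] [0.0475 0.0102] 81.51 z 0.1006 0.1105 0.113
rack 0.1 12 [ 0.5546 -0.1848] [0.0173 0.0038] 59.71 z 0.1009 0.1069 0.113
rack 0.1 63 [ 0.5481 -0.2633] [0.0343 0.0111] 82.81 z 0.1018 0.1103 0.1129
rack 0.1 3 [ 0.5501 -0.201 ] [0.0015 0.0003] 71.32 z 0.1019 0.1045 0.1118
rack 0.1 3 [ 0.5479 -0.2097] [0.0017 0.0001] 76.85 z 0.1011 0.1043 0.1097
rack 0.1 3 [ 0.5458 -0.2179] [0.0023 0.0002] 82.97 z 0.1026 0.1035 0.1089
rack 0.1 5 [ 0.5428 -0.2293] [0.0074 0.0005] 72.6 z 0.1002 0.1056 0.1116
rack 0.1 97 [ 0.5345 -0.32  ] [0.0548 0.0113] 73.85 z 0.1001 0.1102 0.113
rack 0.1 8 [ 0.5348 -0.2734] [0.0044 0.0025] 0.52 z 0.1007 0.1036 0.113
rack 0.1 4 [ 0.5305 -0.2828] [0.0015 0.    ] 78.57 z 0.1 0.1063 0.1126
rack 0.1135 28 [ 0.5761 -0.1483] [0.0097 0.0116] 72.05 z 0.1142 0.1163 0.1197
rack 0.1135 25 [ 0.5662 -0.2103] [0.0198 0.0067] 83.54 z 0.
[... 8174 characters left out ...]
248, np.float64(0.08)), (249, np.float64(0.08)), (250, np.float64(0.078)), (251, np.float64(0.079)), (252, np.float64(0.08)), (253, np.float64(0.078)), (254, np.float64(0.073)), (255, np.float64(0.074)), (256, np.float64(0.048)), (257, np.float64(0.05)), (258, np.float64(0.052)), (259, np.float64(0.048)), (260, np.float64(0.072)), (261, np.float64(0.074)), (262, np.float64(0.077)), (263, np.float64(0.079)), (264, np.float64(0.083)), (265, np.float64(0.085)), (266, np.float64(0.084)), (267, np.float64(-0.001)), (268, np.float64(-0.001)), (269, np.float64(0.002)), (270, np.float64(0.002)), (271, np.float64(0.001)), (272, np.float64(-0.001)), (273, np.float64(-0.003)), (274, np.float64(0.002))]
```

View pics/a.png

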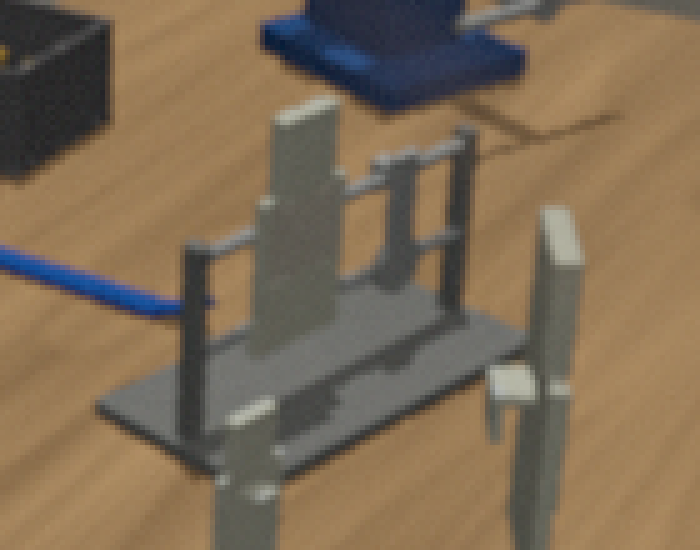

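View pics/b.png

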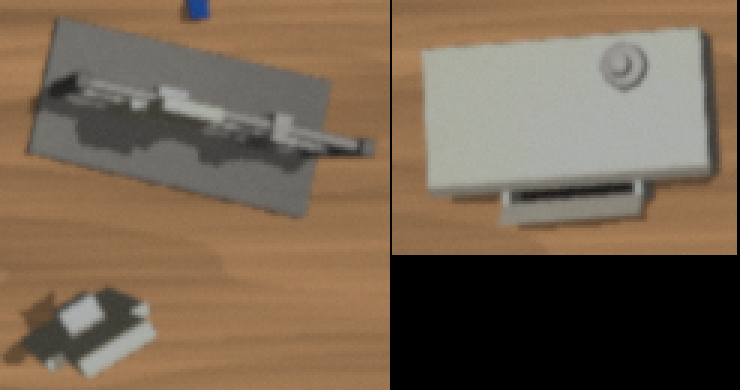

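The crops show the white holder on the rack at the shelf-side end of the bar, with its hook to the back. The steel gauge hangs at the other end, and the two loose holders are a smaller and a bigger look-alike. The slot runs along the front of the shelf. Next I'll write a move planner.

```bash
cat >> h.py <<'E'
from scipy.optimize import fsolve
def yaw(Rm): return np.degrees(np.arctan2(Rm[1,1],Rm[0,1]))
def plan(x,y,z,yw,n):
    "identical rows taking the tool to x,y,z with tool y at world angle yw"
    o=r.get_obs(); p0=o["tcp_pos"]; R0=R.from_rotvec(o["orientation"])
    turn=(yw-yaw(R0.as_matrix())+180)%360-180; az=-turn/n; Rz=R.from_euler("z",az,degrees=True)
    def end(d):
        p=p0.copy();Q=R0
        for _ in range(n): p=p+Q.apply(d); Q=Q*Rz
        return p
    d=fsolve(lambda d:end(d)-[x,y,z],np.zeros(3))
    print("rows",n,"d(mm)",(d*1e3).round(2),"az",round(az,3)); return d
E
python3 - <<'E'
from h import *
plan(.5524,-.2064,.25,-14,20)
t=np.load("top0.npz");W=t["W"]
for a in((240,270,300,332),(275,325,330,390)):
    q=W[a[0]:a[1],a[2]:a[3]].reshape(-1,3); q=q[q[:,2]>.03]; print(q.min(0).round(3),q.max(0).round(3))
S=W[250:272,150:215].reshape(-1,3); s=S[(S[:,2]>.044)&(S[:,2]<.056)]
ex=np.array([np.cos(np.radians(4.3)),np.sin(np.radians(4.3))]); ey=np.array([-ex[1],ex[0]])
a=(s[:,:2]-[.4905,.2165]); print("strip x",np.percentile(a@ex,[2,50,98]).round(4),"y",np.percentile(a@ey,[2,50,98]).round(4))
E
```

```text
rows 20 d(mm) [ 2.595e+01 -3.170e+00 -1.000e-02] az -2.646
[ 0.489 -0.092  0.032] [ 0.51  -0.053  0.09 ]
[ 0.38  -0.189  0.03 ] [ 0.428 -0.118  0.171]
strip x [-0.0036  0.0002  0.0042] y [-0.0497  0.0004  0.0454]
```

Request:
arm_command --rows '[{"fingers":1,"x":0.02595,"y":-0.00317,"az":-2.646},{"fingers":1,"x":0.02595,"y":-0.00317,"az":-2.646},{"fingers":1,"x":0.02595,"y":-0.00317,"az":-2.646},{"fingers":1,"x":0.02595,"y":-0.00317,"az":-2.646},{"fingers":1,"x":0.02595,"y":-0.00317,"az":-2.646},{"fingers":1,"x":0.02595,"y":-0.00317,"az":-2.646},{"fingers":1,"x":0.02595,"y":-0.00317,"az":-2.646},{"fingers":1,"x":0.02595,"y":-0.00317,"az":-2.646},{"fingers":1,"x":0.02595,"y":-0.00317,"az":-2.646},{"fingers":1,"x":0.02595,"y":-0.00317,"az":-2.646}]'

```text
validation failed for argument at $.ro...
```

Request:
arm_command --rows '[{"fingers":1,"x":0.02595,"y":-0.00317,"az":-2.646},{"fingers":1,"x":0.02595,"y":-0.00317,"az":-2.646},{"fingers":1,"x":0.02595,"y":-0.00317,"az":-2.646},{"fingers":1,"x":0.02595,"y":-0.00317,"az":-2.646},{"fingers":1,"x":0.02595,"y":-0.00317,"az":-2.646},{"fingers":1,"x":0.02595,"y":-0.00317,"az":-2.646},{"fingers":1,"x":0.02595,"y":-0.00317,"az":-2.646},{"fingers":1,"x":0.02595,"y":-0.00317,"az":-2.646},{"fingers":1,"x":0.02595,"y":-0.00317,"az":-2.646},{"fingers":1,"x":0.02595,"y":-0.00317,"az":-2.646}]'

```text
validation failed for argument at $.ro...
```

Request:
arm_command --rows '[{"fingers":1},{"fingers":1},{"fingers":1}]'

```text
validation failed for argument at $.ro...
```

```bash
python3 - <<'E'
from h import *
plan(.5524,-.2064,.151,-14,5); o=r.get_obs(); Rm=R.from_rotvec(o["orientation"]).as_matrix(); print(o["tcp_pos"],yaw(Rm),Rm.round(3),o["clock"])
E
```

```text
rows 5 d(mm) [102.51 -19.77  19.77] az -10.583
[ 0.26440194 -0.62052537  0.24943995] -66.91721759486828 [[ 0.92   0.392 -0.001]
 [ 0.392 -0.92   0.001]
 [-0.    -0.002 -1.   ]] 0.1
```

Request:
arm_command --rows '[{"fingers":1,"x":0.026,"y":-0.0032,"z":0,"ax":0,"ay":0,"az":-2.65},{"fingers":1,"x":0.026,"y":-0.0032,"z":0,"ax":0,"ay":0,"az":-2.65},{"fingers":1,"x":0.026,"y":-0.0032,"z":0,"ax":0,"ay":0,"az":-2.65},{"fingers":1,"x":0.026,"y":-0.0032,"z":0,"ax":0,"ay":0,"az":-2.65},{"fingers":1,"x":0.026,"y":-0.0032,"z":0,"ax":0,"ay":0,"az":-2.65},{"fingers":1,"x":0.026,"y":-0.0032,"z":0,"ax":0,"ay":0,"az":-2.65},{"fingers":1,"x":0.026,"y":-0.0032,"z":0,"ax":0,"ay":0,"az":-2.65},{"fingers":1,"x":0.026,"y":-0.0032,"z":0,"ax":0,"ay":0,"az":-2.65},{"fingers":1,"x":0.026,"y":-0.0032,"z":0,"ax":0,"ay":0,"az":-2.65},{"fingers":1,"x":0.026,"y":-0.0032,"z":0,"ax":0,"ay":0,"az":-2.65}]'

```text
clock: 0.93
tcp_pos: [0.4581, -0.446, 0.2498]
orientation: [-2.85, -1.32, 0.0]
contact_force: [0.4, 0.0, -0.1]
grip_width: 0.0855
gripper_force: 0.0
```

Request:
arm_command --rows '[{"fingers":1,"x":0.026,"y":-0.0032,"z":0,"ax":0,"ay":0,"az":-2.65},{"fingers":1,"x":0.026,"y":-0.0032,"z":0,"ax":0,"ay":0,"az":-2.65},{"fingers":1,"x":0.026,"y":-0.0032,"z":0,"ax":0,"ay":0,"az":-2.65},{"fingers":1,"x":0.026,"y":-0.0032,"z":0,"ax":0,"ay":0,"az":-2.65},{"fingers":1,"x":0.026,"y":-0.0032,"z":0,"ax":0,"ay":0,"az":-2.65},{"fingers":1,"x":0.026,"y":-0.0032,"z":0,"ax":0,"ay":0,"az":-2.65},{"fingers":1,"x":0.026,"y":-0.0032,"z":0,"ax":0,"ay":0,"az":-2.65},{"fingers":1,"x":0.026,"y":-0.0032,"z":0,"ax":0,"ay":0,"az":-2.65},{"fingers":1,"x":0.026,"y":-0.0032,"z":0,"ax":0,"ay":0,"az":-2.65},{"fingers":1,"x":0.026,"y":-0.0032,"z":0,"ax":0,"ay":0,"az":-2.65}]'

```text
clock: 1.77
tcp_pos: [0.5526, -0.2042, 0.2499]
orientation: [-2.472, -1.938, 0.001]
contact_force: [0.6, -0.5, -0.4]
grip_width: 0.0854
gripper_force: 0.0
```

Request:
arm_command --rows '[{"fingers":1,"x":0,"y":0,"z":0,"ax":0,"ay":0,"az":0},{"fingers":1,"x":0,"y":0,"z":0,"ax":0,"ay":0,"az":0},{"fingers":1,"x":0,"y":0,"z":0,"ax":0,"ay":0,"az":0}]'

```text
clock: 2.02
tcp_pos: [0.5522, -0.2062, 0.25]
orientation: [-2.475, -1.935, 0.001]
contact_force: [-0.0, -0.2, 0.2]
grip_width: 0.0858
gripper_force: 0.0
```

```bash
python3 - <<'E'
from h import *
plan(.5524,-.2064,.151,-14,5); o=r.get_obs(); Rm=R.from_rotvec(o["orientation"]).as_matrix(); print(o["tcp_pos"],yaw(Rm),Rm.round(3),o["clock"])
E
```

```text
rows 5 d(mm) [-0.02  0.05 19.81] az 0.007
[ 0.55224374 -0.20617822  0.25002577] -13.96459194852612 [[ 0.241  0.97  -0.001]
 [ 0.97  -0.241 -0.   ]
 [-0.001 -0.001 -1.   ]] 2.0167
```

Request:
arm_command --rows '[{"fingers":1,"x":0,"y":0,"z":0.025,"ax":0,"ay":0,"az":0},{"fingers":1,"x":0,"y":0,"z":0.025,"ax":0,"ay":0,"az":0},{"fingers":1,"x":0,"y":0,"z":0.025,"ax":0,"ay":0,"az":0},{"fingers":1,"x":0,"y":0,"z":0.015,"ax":0,"ay":0,"az":0},{"fingers":1,"x":0,"y":0,"z":0.009,"ax":0,"ay":0,"az":0},{"fingers":1,"x":0,"y":0,"z":0,"ax":0,"ay":0,"az":0},{"fingers":1,"x":0,"y":0,"z":0,"ax":0,"ay":0,"az":0}]'

```text
clock: 2.6
tcp_pos: [0.5525, -0.2065, 0.1514]
orientation: [2.476, 1.934, -0.0]
contact_force: [0.2, -0.5, -0.5]
grip_width: 0.0854
gripper_force: 0.0
```

Request:
arm_command --rows '[{"fingers":-1,"x":0,"y":0,"z":0,"ax":0,"ay":0,"az":0},{"fingers":-1,"x":0,"y":0,"z":0,"ax":0,"ay":0,"az":0},{"fingers":-1,"x":0,"y":0,"z":0,"ax":0,"ay":0,"az":0},{"fingers":-1,"x":0,"y":0,"z":0,"ax":0,"ay":0,"az":0},{"fingers":-1,"x":0,"y":0,"z":0,"ax":0,"ay":0,"az":0},{"fingers":-1,"x":0,"y":0,"z":0,"ax":0,"ay":0,"az":0},{"fingers":-1,"x":0,"y":0,"z":0,"ax":0,"ay":0,"az":0},{"fingers":-1,"x":0,"y":0,"z":0,"ax":0,"ay":0,"az":0},{"fingers":-1,"x":0,"y":0,"z":0,"ax":0,"ay":0,"az":0},{"fingers":-1,"x":0,"y":0,"z":0,"ax":0,"ay":0,"az":0}]' --grip_force 60

```text
clock: 3.43
tcp_pos: [0.5529, -0.2056, 0.1516]
orientation: [2.474, 1.935, 0.001]
contact_force: [-0.6, 0.3, 2.1]
grip_width: 0.0092
gripper_force: 59.6
```

Request:
arm_command --rows '[{"fingers":-1,"x":0,"y":0,"z":-0.004,"ax":0,"ay":0,"az":0},{"fingers":-1,"x":0,"y":0,"z":-0.006,"ax":0,"ay":0,"az":0},{"fingers":-1,"x":0,"y":0,"z":-0.01,"ax":0,"ay":0,"az":0},{"fingers":-1,"x":0,"y":0,"z":-0.01,"ax":0,"ay":0,"az":0},{"fingers":-1,"x":0,"y":0,"z":-0.015,"ax":0,"ay":0,"az":0},{"fingers":-1,"x":0,"y":0,"z":-0.015,"ax":0,"ay":0,"az":0},{"fingers":-1,"x":0,"y":0,"z":-0.015,"ax":0,"ay":0,"az":0},{"fingers":-1,"x":0,"y":0,"z":-0.015,"ax":0,"ay":0,"az":0},{"fingers":-1,"x":0,"y":0,"z":-0.01,"ax":0,"ay":0,"az":0},{"fingers":-1,"x":0,"y":0,"z":0,"ax":0,"ay":0,"az":0}]'

```text
clock: 4.27
tcp_pos: [0.5536, -0.2058, 0.2544]
orientation: [2.472, 1.933, 0.003]
contact_force: [-0.1, 0.7, 0.2]
grip_width: 0.0095
gripper_force: 59.3
```

Request:
arm_command --rows '[{"fingers":-1,"x":0,"y":0,"z":0,"ax":0,"ay":0,"az":0},{"fingers":-1,"x":0,"y":0,"z":0,"ax":0,"ay":0,"az":0},{"fingers":-1,"x":0,"y":0,"z":0,"ax":0,"ay":0,"az":0}]'

```text
clock: 4.52
tcp_pos: [0.5519, -0.2054, 0.2503]
orientation: [-2.473, -1.935, 0.002]
contact_force: [0.1, -0.4, -0.8]
grip_width: 0.0091
gripper_force: 59.3
```

```bash
python3 - <<'E'
from h import *
f,W=grab("side"); np.savez("side1.npz",f=f["frame"],W=W)
cv2.imwrite("pics/s1.png",cv2.resize(f["frame"][60:260,290:430],None,fx=3,fy=3,interpolation=3)[...,::-1])
o=r.get_obs(); print(o["tcp_pos"],o["contact_force"],o["clock"])
# plate fit: points near tool, below fingers
p=o["tcp_pos"]; q=W.reshape(-1,3); q=q[(np.linalg.norm(q[:,:2]-p[:2],axis=1)<.045)&(q[:,2]>p[2]-.11)&(q[:,2]<p[2]-.03)]
c=q.mean(0); n=np.linalg.svd(q-c)[2][2]; n*=np.sign(n[0]); print(len(q),"normal",n,"yaw",np.degrees(np.arctan2(n[1],n[0])),"zmin",np.sort(q[:,2])[:5])
Rm=R.from_rotvec(o["orientation"]).as_matrix(); l=(q-p)@Rm; print("tool-frame along-width range",np.percentile(l[:,0],[1,99]), "y", np.percentile(l[:,1],[5,50,95]))
plan(.4905,.2165,p[2],4.3,20)
E
```

```text
[ 0.55196933 -0.2054215   0.25027345] [ 0.05498111 -0.03616088 -0.15173958] 4.5667
560 normal [ 0.96474599 -0.26289316  0.01234345] yaw -15.24299093947766 zmin [0.14223677 0.1423221  0.14316667 0.14365522 0.14369295]
tool-frame along-width range [-0.03058997  0.0300466 ] y [-0.00669209 -0.0043474  -0.00065412]
rows 20 d(mm) [ 2.081e+01 -5.020e+00  2.000e-02] az -0.911
```

View pics/s1.png

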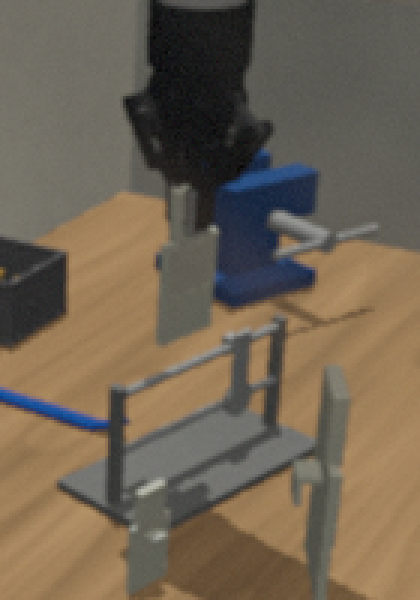

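The holder is off the bar, upright and square in the jaws, with its foot about 105–108 mm below the TCP. Next I carry it to above the slot.

Request:
arm_command --rows '[{"fingers":-1,"x":0.0208,"y":-0.005,"z":0,"ax":0,"ay":0,"az":-0.91},{"fingers":-1,"x":0.0208,"y":-0.005,"z":0,"ax":0,"ay":0,"az":-0.91},{"fingers":-1,"x":0.0208,"y":-0.005,"z":0,"ax":0,"ay":0,"az":-0.91},{"fingers":-1,"x":0.0208,"y":-0.005,"z":0,"ax":0,"ay":0,"az":-0.91},{"fingers":-1,"x":0.0208,"y":-0.005,"z":0,"ax":0,"ay":0,"az":-0.91},{"fingers":-1,"x":0.0208,"y":-0.005,"z":0,"ax":0,"ay":0,"az":-0.91},{"fingers":-1,"x":0.0208,"y":-0.005,"z":0,"ax":0,"ay":0,"az":-0.91},{"fingers":-1,"x":0.0208,"y":-0.005,"z":0,"ax":0,"ay":0,"az":-0.91},{"fingers":-1,"x":0.0208,"y":-0.005,"z":0,"ax":0,"ay":0,"az":-0.91},{"fingers":-1,"x":0.0208,"y":-0.005,"z":0,"ax":0,"ay":0,"az":-0.91}]'

```text
clock: 5.4
tcp_pos: [0.5381, 0.0108, 0.2514]
orientation: [-2.309, -2.13, -0.0]
contact_force: [0.1, 0.2, -0.6]
grip_width: 0.0093
gripper_force: 59.2
```

Request:
arm_command --rows '[{"fingers":-1,"x":0.0208,"y":-0.005,"z":0,"ax":0,"ay":0,"az":-0.91},{"fingers":-1,"x":0.0208,"y":-0.005,"z":0,"ax":0,"ay":0,"az":-0.91},{"fingers":-1,"x":0.0208,"y":-0.005,"z":0,"ax":0,"ay":0,"az":-0.91},{"fingers":-1,"x":0.0208,"y":-0.005,"z":0,"ax":0,"ay":0,"az":-0.91},{"fingers":-1,"x":0.0208,"y":-0.005,"z":0,"ax":0,"ay":0,"az":-0.91},{"fingers":-1,"x":0.0208,"y":-0.005,"z":0,"ax":0,"ay":0,"az":-0.91},{"fingers":-1,"x":0.0208,"y":-0.005,"z":0,"ax":0,"ay":0,"az":-0.91},{"fingers":-1,"x":0.0208,"y":-0.005,"z":0,"ax":0,"ay":0,"az":-0.91},{"fingers":-1,"x":0.0208,"y":-0.005,"z":0,"ax":0,"ay":0,"az":-0.91},{"fingers":-1,"x":0.0208,"y":-0.005,"z":0,"ax":0,"ay":0,"az":-0.91}]'

```text
clock: 6.23
tcp_pos: [0.4899, 0.2188, 0.2514]
orientation: [2.133, 2.307, 0.0]
contact_force: [0.7, 0.8, -0.7]
grip_width: 0.0093
gripper_force: 59.2
```

Request:
arm_command --rows '[{"fingers":-1,"x":0,"y":0,"z":0,"ax":0,"ay":0,"az":0},{"fingers":-1,"x":0,"y":0,"z":0,"ax":0,"ay":0,"az":0},{"fingers":-1,"x":0,"y":0,"z":0,"ax":0,"ay":0,"az":0},{"fingers":-1,"x":0,"y":0,"z":0,"ax":0,"ay":0,"az":0}]'

```text
clock: 6.57
tcp_pos: [0.4915, 0.2155, 0.2512]
orientation: [2.137, 2.302, -0.001]
contact_force: [0.7, -0.0, -0.7]
grip_width: 0.0091
gripper_force: 59.2
```

```bash
cat > chk.py <<'E'
from h import *
o=r.get_obs(); p=o["tcp_pos"]; Rm=R.from_rotvec(o["orientation"]).as_matrix(); print(p.round(4),"yaw",yaw(Rm).round(2),"z",Rm[:,2].round(4),o["contact_force"].round(2),o["moment"].round(2),o["clock"])
f,W=grab("side"); q=W.reshape(-1,3); q=q[(np.linalg.norm(q[:,:2]-p[:2],axis=1)<.045)&(q[:,2]>max(.09,p[2]-.112))&(q[:,2]<p[2]-.03)]
l=(q-p)@Rm
print(len(q),"width",np.percentile(l[:,0],[1,50,99]).round(4),"y",np.percentile(l[:,1],[2,25,50,75,98]).round(4),"z",np.percentile(l[:,2],[1,99]).round(4))
c=q.mean(0); n=np.linalg.svd(q-c)[2][2]; n*=np.sign(n[0]); print("n",n.round(3),np.degrees(np.arctan2(n[1],n[0])).round(2))
E
python3 - <<'E'
from chk import *
plan(.4905,.2165,.212,4.3,4)
cv2.imwrite("pics/s2.png",cv2.resize(f["frame"][150:360,160:360],None,fx=2.8,fy=2.8,interpolation=3)[...,::-1])
E
```

```text
[0.4915 0.2155 0.2512] yaw 4.24 z [-0.e+00 -8.e-04 -1.e+00] [ 0.66 -0.01 -0.73] [-0.02 -0.05  0.03] 6.5667
888 width [-0.0293  0.0046  0.0294] y [-0.0056 -0.0045 -0.0039 -0.0032  0.0015] z [0.0304 0.1062]
n [0.999 0.044 0.009] 2.53
rows 4 d(mm) [ 0.34 -0.27  9.8 ] az -0.024
```

View pics/s2.png

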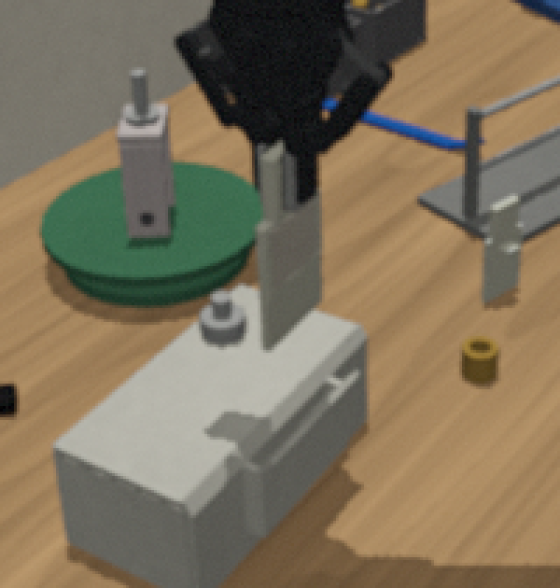

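The holder hangs upright over the slot (foot at about (285,335) in the crop, slot below it), clear of the knob. I descend into the flare.

Request:
arm_command --rows '[{"fingers":-1,"x":0.001,"y":-0.001,"z":0.015,"ax":0,"ay":0,"az":0},{"fingers":-1,"x":0,"y":0,"z":0.015,"ax":0,"ay":0,"az":0},{"fingers":-1,"x":0,"y":0,"z":0.015,"ax":0,"ay":0,"az":0},{"fingers":-1,"x":0,"y":0,"z":0.01,"ax":0,"ay":0,"az":0},{"fingers":-1,"x":0,"y":0,"z":0.005,"ax":0,"ay":0,"az":0},{"fingers":-1,"x":0,"y":0,"z":0.004,"ax":0,"ay":0,"az":0},{"fingers":-1,"x":0,"y":0,"z":0,"ax":0,"ay":0,"az":0},{"fingers":-1,"x":0,"y":0,"z":0,"ax":0,"ay":0,"az":0}]'

```text
clock: 7.28
tcp_pos: [0.4908, 0.2171, 0.1877]
orientation: [2.137, 2.302, 0.001]
contact_force: [0.6, -0.9, -1.2]
grip_width: 0.0098
gripper_force: 59.3
```

Request:
arm_command --rows '[{"fingers":-1,"x":0,"y":0,"z":0.003,"ax":0,"ay":0,"az":0},{"fingers":-1,"x":0,"y":0,"z":0.003,"ax":0,"ay":0,"az":0},{"fingers":-1,"x":0,"y":0,"z":0.003,"ax":0,"ay":0,"az":0},{"fingers":-1,"x":0,"y":0,"z":0,"ax":0,"ay":0,"az":0},{"fingers":-1,"x":0,"y":0,"z":0,"ax":0,"ay":0,"az":0}]'

```text
clock: 7.7
tcp_pos: [0.4904, 0.2169, 0.1781]
orientation: [-2.137, -2.303, 0.001]
contact_force: [-0.2, 0.1, -0.4]
grip_width: 0.0093
gripper_force: 59.3
```

Request:
arm_command --rows '[{"fingers":-1,"x":0,"y":0,"z":0.003,"ax":0,"ay":0,"az":0},{"fingers":-1,"x":0,"y":0,"z":0.003,"ax":0,"ay":0,"az":0},{"fingers":-1,"x":0,"y":0,"z":0.003,"ax":0,"ay":0,"az":0},{"fingers":-1,"x":0,"y":0,"z":0,"ax":0,"ay":0,"az":0},{"fingers":-1,"x":0,"y":0,"z":0,"ax":0,"ay":0,"az":0}]'

```text
clock: 8.12
tcp_pos: [0.4903, 0.2169, 0.169]
orientation: [-2.137, -2.303, 0.001]
contact_force: [-0.3, -0.3, 0.0]
grip_width: 0.0093
gripper_force: 59.3
```

Request:
arm_command --rows '[{"fingers":-1,"x":0,"y":0,"z":0.003,"ax":0,"ay":0,"az":0},{"fingers":-1,"x":0,"y":0,"z":0.003,"ax":0,"ay":0,"az":0},{"fingers":-1,"x":0,"y":0,"z":0.002,"ax":0,"ay":0,"az":0},{"fingers":-1,"x":0,"y":0,"z":0,"ax":0,"ay":0,"az":0},{"fingers":-1,"x":0,"y":0,"z":0,"ax":0,"ay":0,"az":0}]'

```text
clock: 8.53
tcp_pos: [0.4904, 0.217, 0.1611]
orientation: [-2.137, -2.303, 0.001]
contact_force: [0.5, -0.1, -0.9]
grip_width: 0.0091
gripper_force: 59.3
```

Request:
arm_command --rows '[{"fingers":-1,"x":0,"y":0,"z":0.002,"ax":0,"ay":0,"az":0},{"fingers":-1,"x":0,"y":0,"z":0.002,"ax":0,"ay":0,"az":0},{"fingers":-1,"x":0,"y":0,"z":0.002,"ax":0,"ay":0,"az":0},{"fingers":-1,"x":0,"y":0,"z":0,"ax":0,"ay":0,"az":0},{"fingers":-1,"x":0,"y":0,"z":0,"ax":0,"ay":0,"az":0}]'

```text
clock: 8.95
tcp_pos: [0.4906, 0.2171, 0.1555]
orientation: [2.137, 2.303, 0.0]
contact_force: [-1.4, 0.2, 2.5]
grip_width: 0.0094
gripper_force: 59.7
```

Contact with the strip: +2.5 N at TCP z of 0.1555. I push on toward the stop.

Request:
arm_command --rows '[{"fingers":-1,"x":0,"y":0,"z":0.002,"ax":0,"ay":0,"az":0},{"fingers":-1,"x":0,"y":0,"z":0.002,"ax":0,"ay":0,"az":0},{"fingers":-1,"x":0,"y":0,"z":0.002,"ax":0,"ay":0,"az":0},{"fingers":-1,"x":0,"y":0,"z":0,"ax":0,"ay":0,"az":0},{"fingers":-1,"x":0,"y":0,"z":0,"ax":0,"ay":0,"az":0}]'

```text
clock: 9.37
tcp_pos: [0.4906, 0.2171, 0.1494]
orientation: [2.137, 2.303, 0.001]
contact_force: [-1.4, -0.6, 5.6]
grip_width: 0.0097
gripper_force: 60.1
```

Request:
arm_command --rows '[{"fingers":-1,"x":0,"y":0,"z":0.001,"ax":0,"ay":0,"az":0},{"fingers":-1,"x":0,"y":0,"z":0.001,"ax":0,"ay":0,"az":0},{"fingers":-1,"x":0,"y":0,"z":0.001,"ax":0,"ay":0,"az":0},{"fingers":-1,"x":0,"y":0,"z":0,"ax":0,"ay":0,"az":0},{"fingers":-1,"x":0,"y":0,"z":0,"ax":0,"ay":0,"az":0}]'

```text
clock: 9.78
tcp_pos: [0.4907, 0.2172, 0.1467]
orientation: [2.137, 2.302, 0.001]
contact_force: [-1.6, -1.2, 7.4]
grip_width: 0.0092
gripper_force: 60.4
```

Request:
arm_command --rows '[{"fingers":-1,"x":0,"y":0,"z":0.001,"ax":0,"ay":0,"az":0},{"fingers":-1,"x":0,"y":0,"z":0,"ax":0,"ay":0,"az":0},{"fingers":-1,"x":0,"y":0,"z":0,"ax":0,"ay":0,"az":0},{"fingers":-1,"x":0,"y":0,"z":0,"ax":0,"ay":0,"az":0}]'

```text
clock: 10.12
tcp_pos: [0.4909, 0.2173, 0.1466]
orientation: [2.137, 2.302, 0.001]
contact_force: [-2.2, -2.3, 15.1]
grip_width: 0.0091
gripper_force: 61.7
```

Request:
arm_command --rows '[{"fingers":-1,"x":0,"y":0,"z":0.001,"ax":0,"ay":0,"az":0},{"fingers":-1,"x":0,"y":0,"z":0,"ax":0,"ay":0,"az":0},{"fingers":-1,"x":0,"y":0,"z":0,"ax":0,"ay":0,"az":0},{"fingers":-1,"x":0,"y":0,"z":0,"ax":0,"ay":0,"az":0}]'

```text
clock: 10.45
tcp_pos: [0.4911, 0.2174, 0.1466]
orientation: [2.136, 2.301, 0.002]
contact_force: [-5.7, -4.3, 22.9]
grip_width: 0.0093
gripper_force: 62.8
```

The stop is reached: the force climbs to 23 N with no further travel. One check before handing in.

Request:
arm_command --rows '[{"fingers":-1,"x":0,"y":0,"z":-0.0005,"ax":0,"ay":0,"az":0},{"fingers":-1,"x":0,"y":0,"z":0,"ax":0,"ay":0,"az":0},{"fingers":-1,"x":0,"y":0,"z":0,"ax":0,"ay":0,"az":0},{"fingers":-1,"x":0,"y":0,"z":0,"ax":0,"ay":0,"az":0}]'

```text
clock: 10.78
tcp_pos: [0.4909, 0.2174, 0.1466]
orientation: [2.136, 2.302, 0.001]
contact_force: [-3.8, -2.0, 18.7]
grip_width: 0.0093
gripper_force: 62.1
```

```bash
python3 - <<'E'
from chk import *
cv2.imwrite("pics/s3.png",cv2.resize(f["frame"][170:360,160:360],None,fx=2.8,fy=2.8,interpolation=3)[...,::-1])
E
```

```text
[0.4909 0.2174 0.1466] yaw 4.27 z [ 1.4e-03 -2.0e-04 -1.0e+00] [-3.85 -2.03 18.75] [-0.73  1.28 -0.03] 10.7833
271 width [-0.0289  0.0056  0.0295] y [-0.0061 -0.0052 -0.0046 -0.004   0.0138] z [0.0305 0.056 ]
n [ 0.996  0.039 -0.077] 2.24
```

View pics/s3.png

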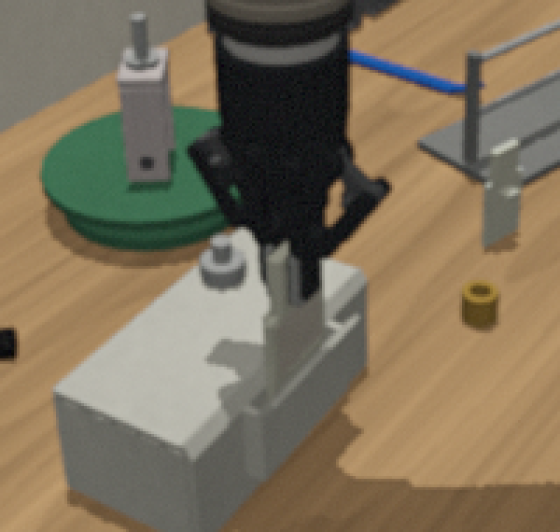

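The holder stands upright in the slot behind the lip (foot line at about (295,375)), pressed home and still gripped. The knob and bushing have not moved.

```bash
python3 -c "
from bench import r
print(r.hand_in())"
```

```text
the job is handed in; nothing more can be done
None
```

I handed the job in with the label holder upright in the slot, pressed against the strip's stop at about 19 N and still gripped at about 62 N; the hand-in returned no verdict.

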